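# Fit the skimmer return spring on the flotation bench

### The arm

A 6-joint arm with a two-finger parallel gripper is mounted at the origin on the work surface. World frame = base frame: x ahead of the robot, y to its left, z up, the work surface at z = 0. Lengths are in m, angles in rad, forces in N, time in s.
With the tool pointing down it reaches from about 0.325 to 0.9 m from the base axis. Payload 6.1 kg.
Tool frame: the origin (TCP) lies at the very end of the fingers, on their centre line; the grasp point (between the pads) lies r.hold_point_z behind it (r.hold_point_z is the distance from the TCP to the grasp point, in m); z points along the fingers, y is the line along which they close (so a half turn about z gives the same grasp; the last joint's range is limited). The gripper opens to 85 mm and grips with 20 to 120 N. Pads are 22 mm wide; open, the fingers measure 114 mm over their backs; the gripper's body (76 mm by 85 mm) begins 54 mm behind the grasp point. The pads swing forward as they close: fully open they stand 13 mm farther back than shut.
Start: joints at [1.178, 0.22, 1.526, -0, 1.395, -0.126], TCP at [0.165, 0.603, 0.231] pointing down, gripper open.
Joint ranges: [-2.98, 2.98], [-0.91, 2.08], [0.09, 2.57], [-1.24, 4.39], [0.2, 2.65], [-2.68, 2.68]. Speed limits (rad/s): [2.57, 2.57, 3.01, 3.14, 3.14, 3.14].

### API

Orientations are given as a 3x3 rotation matrix whose columns are the frame's x, y, z axes.
In Python, from rig import r, grab_frame gives the robot as it stands.
- The arm moves only by the shell command python3 -m crank 'ROWS' [FORCE]. ROWS is JSON, a list of rows, each an object of numbers: "dx", "dy", "dz": the shift along the tool's x, y, z scaled (see below); "wx", "wy", "wz": the turn, a rotation vector about the tool's x, y, z scaled (see below); "claw": the finger opening in mm, from 0 to 85.4. A call has 1 to 10 rows; each row shifts and turns the commanded pose from where the row before left it, along the tool's axes as they then stand; what a row does not reach is not made up. The controller multiplies each number of a shift by 30 mm and each number of a turn by 6 degrees. A row lasts 1/8 s, in which the tool goes at most 62.5 mm and 10.7 degrees, less where a joint would pass 70% of its speed; a pose out of reach is approached as far as the arm can. A call with a number of a shift or a turn outside -1 to 1 is refused whole. A call with a gripper value outside its range is refused whole. The fingers move at their own pace and stop on an object; FORCE is the grip in N (left out, the last holds). Time passes only in rows, so rows that do not move let the fingers close. It gives the time, the measured TCP pose, the force, the opening and the grip force at its end, in the units of the state.
- r.get_state(): the state, without advancing time (a new reading comes with each control period).
- grab_frame(name): name is "scene" or "side" or "wrist"; returns a dict with "frame" (384x512x3 uint8, red, green, blue), "range_z" (384x512 float32, m along the optical axis (not along the pixel's ray), 0 where there is no reading), "camera_matrix" (3x3 intrinsics, pixels), "eye" and "attitude" of the camera in the world; the wrist camera has in their place "tool_from_camera" (4x4, takes a point from camera to tool coordinates, whose origin is the TCP and whose axes are the flange's). Camera axes: x right, y down, z forward; pixel columns grow to the right and rows downward; lengths in m; the calibration is good to about 2 mm. A picture is of the moment at which its call begins: read the wrist's pose just before it.
- r.close_job(): hands the job in; it is judged then, once.
The state is a dict: "clock": time; "qpos": joint angles; "qvel": joint speeds; "effort": joint torques, N m; "position": TCP position; "ee_rot": TCP orientation; "force": force on the tool from outside, world axes, zero at the start; "torque": the same for the moment, N m; "opening": finger opening in m; "gripper_force": force on a finger pad.
Only numpy, scipy, OpenCV 4.12 (cv2) and the standard library are available. Lean on these libraries where they do the work, as an engineer would, in place of code of your own. Each camera call takes 0.05 s, during which the arm holds its last target. There are 200 camera calls.

### The job

Fit the blue-ended tension spring to the grey skimmer bracket: first push the steel pin under its plain end into the hole of the red block, then stretch the spring and put the ring at its other end over the brass post, so that the pin sits fully in the hole and the ring lies fully down around the post. The orange-ended spring is a spare and is not to be fitted.

Things in the scene. Friction and masses are not known exactly. Their poses are not given: they have to be found in the camera images.
- spring_hook (a point): Hook end of the blue spring (about 110 g): centre of its crossbar, 44 wide (y) x 24 x 20 mm high. An 8 mm pin points down; its tip is 36 mm below this point, 26 mm of it free. x points along the spring to the ring, 150 mm away unstretched. Starts level on the table on pin tip and ring. Stiff in bending: carry it level by either end, gripped firmly. Coil 17 mm thick.
- spring_ring (a point): Ring end of the blue spring: point on the ring's axis, half-way up the 46 mm high fitting. Lowest 14 mm: ring, bore 32, outside 42 mm, open above and below. Two flat cheeks, 24 mm long, 44 mm over their outer faces (y), rise from it to full height: grip here. x points away from the hook. Slides out up to 80 mm, 0.13 N per mm, springs back.
- hole (a point): Centre of the hole's mouth, 38 mm above the table: hole 20 mm in diameter, 28 mm deep, in a red block 30 x 30 mm on a fixed grey bracket (plate 275 x 85 x 8 mm). x points to the post, 200 mm away; z up. Pin home: crossbar lies on the block, spring_hook 10 mm above this point.
- post (a point): Centre of the brass post's top, 22 mm above the table: 14 mm in diameter, 10 mm high, on a flat 46 mm seat on the same bracket. Ring home on the seat: spring_ring 13 mm above this point, up to 9 mm nearer the hole once pulled. Ring clears the post at 23 mm; held level there, the pin is still 16 mm in the hole. Lever with black blade 38 mm high, 106 mm off in -y.
There are look-alikes about, which are no part of the job. Leave any turquoise look-alike of the part that bears spring_hook alone.

How it is judged:
By the outcome, as a careful person would: the job done as asked, in the order asked, and still so for the second after the job is handed in, with the robot touching nothing.
It also fails if it takes over 40 s, if anything falls off the work surface, if the arm or the gripper's body presses on something with over 40 N, if the wrist force passes 120 N, or if a joint passes its speed limit or range.

## Working session

There is one attempt and no reset: what is moved stays moved. The work goes in short steps, Python scripts to look and compute and a shell command to move; the robot and the scene stay as the last step left them, time stands still between calls to the robot, and variables do not carry over. Pictures are saved under pics/ and viewed, at most 10 in all, crops included, and the job is handed in when it is done.

```bash
ls; mkdir -p pics
cat > h.py <<'E'
import numpy as np, cv2
from rig import r, grab_frame
def shot(n,fn=None):
    s=r.get_state(); f=grab_frame(n)
    if n=='wrist':
        T=np.eye(4);T[:3,:3]=s['ee_rot'];T[:3,3]=s['position'];T=T@np.array(f['tool_from_camera']);f['R'],f['t']=T[:3,:3],T[:3,3]
    else: f['R'],f['t']=np.array(f['attitude']),np.array(f['eye'])
    if fn: cv2.imwrite('pics/'+fn,f['frame'][...,::-1])
    np.savez('/tmp/%s.npz'%n,**{k:f[k] for k in('frame','range_z','camera_matrix','R','t')})
    return f
def load(n): return dict(np.load('/tmp/%s.npz'%n))
def cloud(f):
    K=np.array(f['camera_matrix']);z=f['range_z'];v,u=np.indices(z.shape)
    p=np.stack([(u-K[0,2])/K[0,0]*z,(v-K[1,2])/K[1,1]*z,z],-1)
    return p@f['R'].T+f['t']
def onplane(f,u,v,h):
    K=np.array(f['camera_matrix']);d=f['R']@np.linalg.solve(K,[u,v,1.]);return f['t']+d*(h-f['t'][2])/d[2]
E
python3 - <<'E'
from h import *
a=shot('scene','a.png');b=shot('side','b.png');c=shot('wrist','c.png')
for f in(a,b,c):print(f['t'],f['R'][:,2])
s=r.get_state();print(s['ee_rot'],s['force'],s['clock'],r.hold_point_z)
E
```

```text
pics
[0.92636668 0.58214504 0.86911673] [-0.35438935 -0.60228584 -0.7153041 ]
[ 0.02423692 -0.93375513  0.71201065] [ 0.41050891  0.72192918 -0.55704641]
[0.08497118 0.62537491 0.37213938] [ 0.30936245 -0.08551719 -0.94709117]
[[-9.64621150e-01  2.63639264e-01 -6.13321972e-04]
 [ 2.63639889e-01  9.64620122e-01 -1.42480315e-03]
 [ 2.15988661e-04 -1.53609139e-03 -9.99998797e-01]] [0.29721642 0.18201097 0.04520551] 0.15 0.0187
```

View pics/a.png

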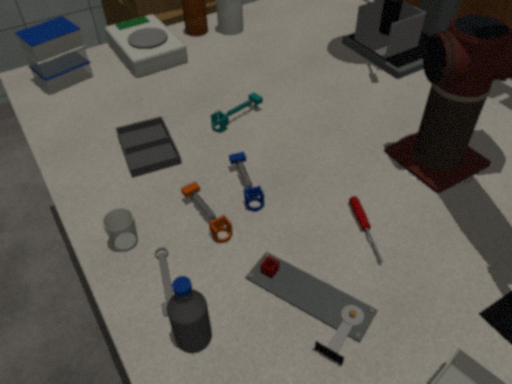

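View pics/b.png

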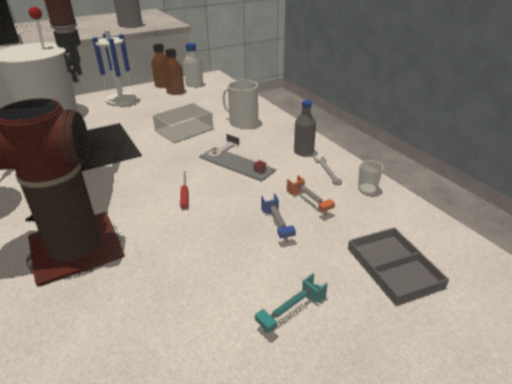

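Candidates in the scene view: the blue spring has its hook at (238,157) and its ring at (254,198). The orange spare runs (191,190)-(221,230) and the turquoise look-alike (255,100)-(219,121). The bracket has its red block at (269,267) and its brass post at (352,315), with the lever blade at (328,352). The red screwdriver is at (358,210) and the blue bottle cap at (181,285). I choose the blue spring, the red block and the brass post.

```bash
cat > m.py <<'E'
from h import *
def blobs(f,lo,hi,mn=25):
    hsv=cv2.cvtColor(f['frame'],cv2.COLOR_RGB2HSV);m=cv2.inRange(hsv,lo,hi)
    n,l,st,c=cv2.connectedComponentsWithStats(m);P=cloud(f);o=[]
    for i in range(1,n):
        if st[i,4]>=mn:
            p=P[(l==i)&(f['range_z']>0)]
            o.append((c[i].round(1),st[i,4],np.median(p,0).round(3),p.min(0).round(3),p.max(0).round(3)))
    return o
C=dict(blue=((108,130,50),(128,255,255)),red=((0,150,60),(5,255,255)),brass=((14,90,100),(28,255,255)))
E
python3 - <<'E'
from m import *
for n in('scene','side'):
    f=load(n)
    for k,(lo,hi) in C.items():
        for b in blobs(f,lo,hi,12): print(n,k,*b)
s=load('scene')['frame'];x=cv2.resize(s[140:370,170:400],(690,690)[::1],interpolation=cv2.INTER_CUBIC)
cv2.imwrite('pics/d.png',cv2.resize(x,(600,600))[...,::-1])
E
```

```text
scene blue [46.6 30.8] 852 [ 0.767 -0.969  0.179] [ 0.676 -1.055  0.174] [ 0.852 -0.901  0.184]
scene blue [64.5 71.3] 73 [ 0.762 -0.916  0.059] [ 0.68  -0.937  0.055] [ 0.831 -0.899  0.063]
scene blue [237.3 157. ] 94 [ 0.487 -0.254  0.046] [ 0.468 -0.269  0.032] [ 0.507 -0.244  0.053]
scene blue [252.7 193.3] 154 [ 0.515 -0.129  0.037] [ 0.498 -0.138  0.007] [ 0.544 -0.101  0.051]
scene blue [255.3 206.9] 37 [ 0.528 -0.1    0.012] [ 0.503 -0.111  0.006] [ 0.544 -0.094  0.017]
scene blue [181.5 285.4] 224 [0.811 0.13  0.191] [0.796 0.111 0.179] [0.825 0.143 0.195]
scene red [359.2 212.5] 245 [0.33  0.061 0.025] [0.306 0.011 0.013] [0.351 0.104 0.031]
scene red [269.5 263.4] 83 [0.6   0.08  0.039] [0.581 0.062 0.034] [0.618 0.096 0.042]
scene brass [353.  312.2] 19 [0.515 0.26  0.024] [0.511 0.256 0.021] [0.52  0.266 0.026]
side blue [190.1  44.8] 19 [0.733 0.982 0.197] [0.721 0.971 0.191] [0.751 1.004 0.203]
side blue [306.6 102.6] 27 [0.804 0.115 0.189] [0.793 0.107 0.185] [0.82  0.127 0.192]
side red [34.4 12.1] 87 [0.109 0.992 0.404] [0.091 0.976 0.384] [0.128 1.005 0.421]
side red [183.7 195.4] 78 [0.319 0.039 0.025] [0.299 0.005 0.021] [0.339 0.085 0.029]
side red [ 42.8 270.4] 13 [-0.08  -0.068  0.012] [-0.086 -0.076  0.01 ] [-0.073 -0.059  0.014]
side red [ 38.3 273.2] 12 [-0.091 -0.074  0.011] [-0.097 -0.082  0.01 ] [-0.083 -0.062  0.013]
side red [ 52.2 273.4] 12 [-0.062 -0.09   0.012] [-0.067 -0.099  0.01 ] [-0.059 -0.078  0.015]
```

View pics/d.png

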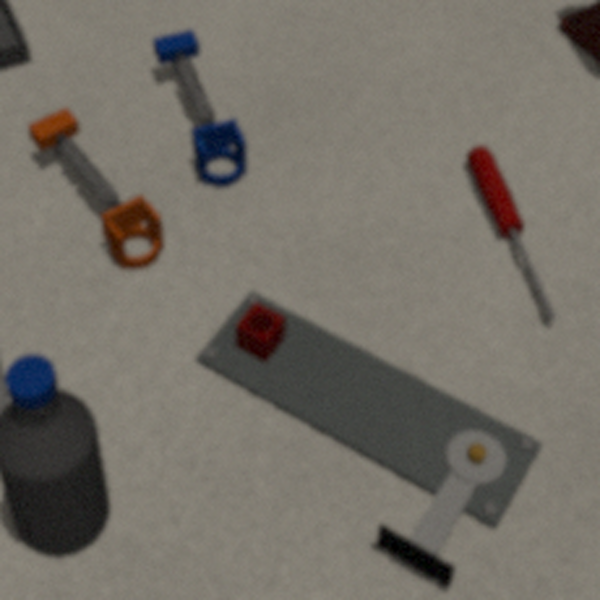

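The crop shows the plain blue crossbar at (177,47), the blue ring at (220,155), the red block at (261,332) and the brass post at (477,452). That confirms the choice. I'll carry the spring by its ring end, with tool x along spring x, which suits both the pin insertion and the stretch.

```bash
cat > plan.py <<'E'
import sys; from h import *
from scipy.spatial.transform import Rotation as Ro
# constant row repeated n times -> target x y z and tool-x heading (deg), tool pointing down
def plan(p,hd,n):
    s=r.get_state();R0=np.array(s['ee_rot']);c,sn=np.cos(np.radians(hd)),np.sin(np.radians(hd))
    Rt=np.array([[c,sn,0],[sn,-c,0],[0,0,-1.]])
    w=Ro.from_matrix(R0.T@Rt).as_rotvec()/n
    M=sum(R0@Ro.from_rotvec(w*(k+.5)).as_matrix() for k in range(n))
    v=np.linalg.solve(M,np.array(p)-s['position'])
    print(n,'rows d',(v/.03).round(2),'w',(np.degrees(w)/6).round(3),'now',np.round(s['position'],4),'hd',np.degrees(np.arctan2(R0[1,0],R0[0,0])).round(2))
if __name__=='__main__':
    a=[float(x) for x in sys.argv[1:]];plan(a[:3],a[3],int(a[4]))
E
python3 plan.py 0.523 -0.115 0.2 76 30
```

```text
30 rows d [-0.98 -0.07  0.03] w [-0.     0.     0.493] now [0.1646 0.6025 0.2304] hd 164.71
```

```bash
python3 -m crank '[{"dx":-0.98,"dy":-0.07,"dz":0.03,"wz":0.493},{"dx":-0.98,"dy":-0.07,"dz":0.03,"wz":0.493},{"dx":-0.98,"dy":-0.07,"dz":0.03,"wz":0.493},{"dx":-0.98,"dy":-0.07,"dz":0.03,"wz":0.493},{"dx":-0.98,"dy":-0.07,"dz":0.03,"wz":0.493},{"dx":-0.98,"dy":-0.07,"dz":0.03,"wz":0.493},{"dx":-0.98,"dy":-0.07,"dz":0.03,"wz":0.493},{"dx":-0.98,"dy":-0.07,"dz":0.03,"wz":0.493},{"dx":-0.98,"dy":-0.07,"dz":0.03,"wz":0.493},{"dx":-0.98,"dy":-0.07,"dz":0.03,"wz":0.493}]' && python3 plan.py 0.523 -0.115 0.2 76 20
```

```text
invalid input
```

```bash
python3 -m crank '[{"dx":-0.98,"dy":-0.07,"dz":0.03,"wx":0,"wy":0,"wz":0.493,"claw":85}]'; python3 plan.py 0.523 -0.115 0.2 76 29
```

```text
clock: 0.28
position: [0.1913, 0.5933, 0.2299]
ee_rot: [[-0.95, 0.312, -0.001], [0.312, 0.95, -0.0], [0.001, -0.001, -1.0]]
force: [0.4, 0.5, 0.5]
opening: 0.0849
gripper_force: 0.0
29 rows d [-0.99 -0.07  0.03] w [-0.    -0.     0.493] now [0.1913 0.5933 0.2299] hd 161.84
```

All the keys are required.

```bash
python3 -m crank '[{"dx":-0.98,"dy":-0.07,"dz":0.03,"wx":0,"wy":0,"wz":0.493,"claw":85},{"dx":-0.98,"dy":-0.07,"dz":0.03,"wx":0,"wy":0,"wz":0.493,"claw":85},{"dx":-0.98,"dy":-0.07,"dz":0.03,"wx":0,"wy":0,"wz":0.493,"claw":85},{"dx":-0.98,"dy":-0.07,"dz":0.03,"wx":0,"wy":0,"wz":0.493,"claw":85},{"dx":-0.98,"dy":-0.07,"dz":0.03,"wx":0,"wy":0,"wz":0.493,"claw":85},{"dx":-0.98,"dy":-0.07,"dz":0.03,"wx":0,"wy":0,"wz":0.493,"claw":85},{"dx":-0.98,"dy":-0.07,"dz":0.03,"wx":0,"wy":0,"wz":0.493,"claw":85},{"dx":-0.98,"dy":-0.07,"dz":0.03,"wx":0,"wy":0,"wz":0.493,"claw":85},{"dx":-0.98,"dy":-0.07,"dz":0.03,"wx":0,"wy":0,"wz":0.493,"claw":85},{"dx":-0.98,"dy":-0.07,"dz":0.03,"wx":0,"wy":0,"wz":0.493,"claw":85}]' |head -2; python3 plan.py 0.523 -0.115 0.2 76 19
```

```text
clock: 1.52
position: [0.43, 0.4224, 0.221]
19 rows d [-0.99 -0.07  0.04] w [-0.     0.     0.492] now [0.43   0.4224 0.221 ] hd 132.08
```

```bash
python3 -m crank '[{"dx":-0.98,"dy":-0.07,"dz":0.03,"wx":0,"wy":0,"wz":0.493,"claw":85},{"dx":-0.98,"dy":-0.07,"dz":0.03,"wx":0,"wy":0,"wz":0.493,"claw":85},{"dx":-0.98,"dy":-0.07,"dz":0.03,"wx":0,"wy":0,"wz":0.493,"claw":85},{"dx":-0.98,"dy":-0.07,"dz":0.03,"wx":0,"wy":0,"wz":0.493,"claw":85},{"dx":-0.98,"dy":-0.07,"dz":0.03,"wx":0,"wy":0,"wz":0.493,"claw":85},{"dx":-0.98,"dy":-0.07,"dz":0.03,"wx":0,"wy":0,"wz":0.493,"claw":85},{"dx":-0.98,"dy":-0.07,"dz":0.03,"wx":0,"wy":0,"wz":0.493,"claw":85},{"dx":-0.98,"dy":-0.07,"dz":0.03,"wx":0,"wy":0,"wz":0.493,"claw":85},{"dx":-0.98,"dy":-0.07,"dz":0.03,"wx":0,"wy":0,"wz":0.493,"claw":85},{"dx":-0.98,"dy":-0.07,"dz":0.03,"wx":0,"wy":0,"wz":0.493,"claw":85}]' |head -2; python3 plan.py 0.523 -0.115 0.2 76 9; python3 -c "
from m import *
f=shot('wrist')
for k in C:
  for b in blobs(f,*C[k]): print(k,*b)"
```

```text
clock: 2.78
position: [0.5517, 0.1576, 0.212]
9 rows d [-1.02 -0.09  0.04] w [-0.001  0.     0.491] now [0.5517 0.1576 0.212 ] hd 102.5
blue [190.3 339.8] 684 [ 0.515 -0.123  0.015] [ 0.495 -0.135 -0.   ] [0.542 0.17  0.294]
red [ 60.7 208.6] 1372 [0.327 0.06  0.023] [0.297 0.007 0.005] [0.351 0.104 0.027]
red [275.  243.8] 290 [0.598 0.074 0.037] [0.579 0.059 0.008] [0.616 0.097 0.039]
brass [240.6  75. ] 131 [0.515 0.26  0.021] [0.509 0.254 0.011] [0.522 0.267 0.023]
```

```bash
python3 -m crank '[{"dx":-1,"dy":-0.09,"dz":0.04,"wx":0,"wy":0,"wz":0.491,"claw":85},{"dx":-1,"dy":-0.09,"dz":0.04,"wx":0,"wy":0,"wz":0.491,"claw":85},{"dx":-1,"dy":-0.09,"dz":0.04,"wx":0,"wy":0,"wz":0.491,"claw":85},{"dx":-1,"dy":-0.09,"dz":0.04,"wx":0,"wy":0,"wz":0.491,"claw":85},{"dx":-1,"dy":-0.09,"dz":0.04,"wx":0,"wy":0,"wz":0.491,"claw":85},{"dx":-1,"dy":-0.09,"dz":0.04,"wx":0,"wy":0,"wz":0.491,"claw":85},{"dx":-1,"dy":-0.09,"dz":0.04,"wx":0,"wy":0,"wz":0.491,"claw":85},{"dx":-1,"dy":-0.09,"dz":0.04,"wx":0,"wy":0,"wz":0.491,"claw":85},{"dx":-1,"dy":-0.09,"dz":0.04,"wx":0,"wy":0,"wz":0.491,"claw":85},{"dx":0,"dy":0,"dz":0,"wx":0,"wy":0,"wz":0,"claw":85}]' |head -2;python3 -c "
from m import *
f=shot('wrist','e.png')
for b in blobs(f,*C['blue']): print(*b)
P=cloud(f).reshape(-1,3);hsv=cv2.cvtColor(f['frame'],cv2.COLOR_RGB2HSV);m=cv2.inRange(hsv,*C['blue']).ravel()>0
p=P[m&(P[:,2]<.06)&(P[:,2]>.003)]
for n,q in(('hook',p[p[:,1]<-.2]),('ringtop',p[(p[:,1]>-.2)&(p[:,2]>.04)]),('ringlow',p[(p[:,1]>-.2)&(p[:,2]<.018)])):
  if len(q)>4: print(n,len(q),cv2.minAreaRect((q[:,:2]*1000).astype(np.float32)),np.percentile(q[:,2],[5,95]))
";python3 plan.py 0.523 -0.115 0.2 76 9
```

```text
clock: 4.08
position: [0.5307, -0.1108, 0.2012]
[244.  186.8] 890 [ 0.517 -0.126  0.032] [ 0.494 -0.14   0.   ] [ 0.542 -0.094  0.047]
[245.5 294.7] 486 [ 0.485 -0.253  0.044] [ 0.462 -0.273  0.027] [ 0.506 -0.243  0.047]
hook 485 ((483.43438720703125, -259.02130126953125), (23.896724700927734, 42.04500961303711), 76.11360168457031) [0.03043669 0.045813  ]
ringtop 334 ((517.6817626953125, -118.83627319335938), (33.46916198730469, 42.886043548583984), 76.0748519897461) [0.04217104 0.04629281]
ringlow 304 ((519.189453125, -112.15310668945312), (37.21094512939453, 40.24938201904297), 76.48088073730469) [0.00526955 0.01713365]
9 rows d [-0.03 -0.02  0.  ] w [-0.001 -0.     0.   ] now [ 0.5311 -0.1098  0.2013] hd 76.01
```

View pics/e.png

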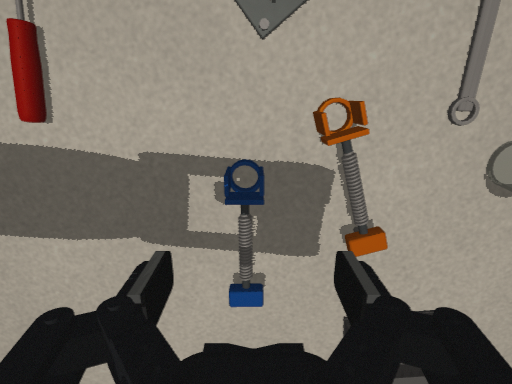

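The ring is centred at (245,180) and the hook at (246,295), with the orange spare well to the right at (340,120). Spring heading is about 76.1°, and hook and ring measurements agree on a ring axis at (0.520,-0.1115).

```bash
python3 plan.py 0.5197 -0.1115 0.012 76.1 8
```

```text
8 rows d [-0.02 -0.04  0.79] w [-0.001 -0.    -0.002] now [ 0.5311 -0.1098  0.2013] hd 76.01
```

```bash
python3 -m crank '[{"dx":-0.15,"dy":-0.36,"dz":0.3,"wx":0,"wy":0,"wz":0,"claw":70},{"dx":0,"dy":0,"dz":0.9,"wx":0,"wy":0,"wz":0,"claw":70},{"dx":0,"dy":0,"dz":0.9,"wx":0,"wy":0,"wz":0,"claw":70},{"dx":0,"dy":0,"dz":0.9,"wx":0,"wy":0,"wz":0,"claw":70},{"dx":0,"dy":0,"dz":0.9,"wx":0,"wy":0,"wz":0,"claw":70},{"dx":0,"dy":0,"dz":0.9,"wx":0,"wy":0,"wz":0,"claw":70},{"dx":0,"dy":0,"dz":0.9,"wx":0,"wy":0,"wz":0,"claw":70},{"dx":0,"dy":0,"dz":0.6,"wx":0,"wy":0,"wz":0,"claw":70},{"dx":0,"dy":0,"dz":0,"wx":0,"wy":0,"wz":0,"claw":70}]' 60;python3 plan.py 0.5197 -0.1115 0.012 76.1 1
```

```text
clock: 5.25
position: [0.5182, -0.1101, 0.011]
ee_rot: [[0.24, 0.971, -0.003], [0.971, -0.24, 0.001], [0.0, -0.004, -1.0]]
force: [-0.7, 0.5, 0.4]
opening: 0.07
gripper_force: 0.0
1 rows d [-0.03  0.06 -0.03] w [-0.034 -0.004  0.006] now [ 0.5182 -0.1101  0.011 ] hd 76.13
```

Within 2 mm. Closing and lifting.

```bash
python3 -m crank '[{"dx":-0.03,"dy":0.05,"dz":0,"wx":-0.03,"wy":0,"wz":0,"claw":38},{"dx":0,"dy":0,"dz":0,"wx":0,"wy":0,"wz":0,"claw":38},{"dx":0,"dy":0,"dz":0,"wx":0,"wy":0,"wz":0,"claw":38},{"dx":0,"dy":0,"dz":0,"wx":0,"wy":0,"wz":0,"claw":38},{"dx":0,"dy":0,"dz":0,"wx":0,"wy":0,"wz":0,"claw":38},{"dx":0,"dy":0,"dz":-0.2,"wx":0,"wy":0,"wz":0,"claw":38},{"dx":0,"dy":0,"dz":-0.9,"wx":0,"wy":0,"wz":0,"claw":38},{"dx":0,"dy":0,"dz":-0.9,"wx":0,"wy":0,"wz":0,"claw":38},{"dx":0,"dy":0,"dz":-0.9,"wx":0,"wy":0,"wz":0,"claw":38},{"dx":0,"dy":0,"dz":0,"wx":0,"wy":0,"wz":0,"claw":38}]' 80
cat > look.py <<'E'
import sys
from m import *
f=shot('wrist',sys.argv[1] if len(sys.argv)>1 else None);P=cloud(f).reshape(-1,3)
s=r.get_state();R=np.array(s['ee_rot']);print('tcp',s['position'].round(4) if hasattr(s['position'],'round') else s['position'])
hsv=cv2.cvtColor(f['frame'],cv2.COLOR_RGB2HSV);T=(P-s['position'])@R
for k in('blue','red','brass'):
  m=cv2.inRange(hsv,*C[k]).astype(np.uint8);n,l,st,c=cv2.connectedComponentsWithStats(m)
  for i in range(1,n):
    if st[i,4]<30: continue
    q=(l.ravel()==i)&(f['range_z'].ravel()>0);z=np.percentile(P[q,2],97);top=q&(P[:,2]>z-.006)&(P[:,2]<z+.004)
    rc=cv2.minAreaRect((P[top,:2]*1000).astype(np.float32))
    print(k,c[i].round(),st[i,4],'top z',z.round(4),'rect',np.round(rc[0],1),np.round(rc[1],1),round(rc[2],1),'tool mid',np.median(T[top],0).round(4))
E
python3 look.py
```

```text
clock: 6.5
position: [0.5224, -0.1129, 0.1019]
ee_rot: [[0.241, 0.971, 0.007], [0.971, -0.241, -0.002], [-0.001, 0.008, -1.0]]
force: [-0.0, 0.3, -0.8]
opening: 0.0428
gripper_force: 81.3
tcp [ 0.5212 -0.1125  0.1001]
blue [254. 283.] 5879 top z 0.1333 rect [ 520.4 -119.8] [34.7 43.3] 75.3 tool mid [-0.0183  0.0015 -0.0321]
brass [364. 103.] 85 top z 0.0144 rect [625.9 -54.7] [17.4  4.2] 36.7 tool mid [0.0807 0.0859 0.0876]
brass [397. 125.] 95 top z 0.0141 rect [649.9 -77.4] [23.3  7. ] 59.3 tool mid [0.0634 0.1163 0.0878]
brass [368. 123.] 45 top z 0.0458 rect [615.4 -66.8] [ 2.3 14.1] 4.0 tool mid [0.0682 0.0795 0.0555]
```

```bash
cat > far.py <<'E'
from m import *
for n in('scene','side'):
    f=shot(n);P=cloud(f);hsv=cv2.cvtColor(f['frame'],cv2.COLOR_RGB2HSV)
    for k in('blue','red','brass'):
        m=cv2.inRange(hsv,(108,110,30),(128,255,255)) if k=='blue' else cv2.inRange(hsv,*C[k])
        nn,l,st,c=cv2.connectedComponentsWithStats(m)
        for i in range(1,nn):
            p=P[(l==i)&(f['range_z']>0)]
            if len(p)<6: continue
            md=np.median(p,0)
            if .42<md[0]<.72 and -.33<md[1]<.35 and md[2]<.3: print(n,k,c[i].round(),st[i,4],md.round(4),'min',np.percentile(p,5,0).round(4),'max',np.percentile(p,95,0).round(4))
E
python3 far.py
```

```text
scene blue [232. 133.] 61 [ 0.5002 -0.2553  0.1314] min [ 0.4909 -0.2679  0.1204] max [ 0.5561 -0.1273  0.2424]
scene blue [254. 173.] 263 [ 0.5137 -0.1199  0.1104] min [ 0.5019 -0.1336  0.0922] max [ 0.5426 -0.0967  0.1325]
scene red [269. 264.] 102 [0.5988 0.078  0.0385] min [0.5856 0.0661 0.0331] max [0.614  0.0934 0.0416]
scene brass [353. 313.] 25 [0.5163 0.2607 0.0232] min [0.5115 0.2565 0.0201] max [0.521  0.2653 0.0253]
side blue [286. 203.] 86 [ 0.4778 -0.2674  0.1298] min [ 0.4615 -0.2748  0.1265] max [ 0.4956 -0.2549  0.1317]
side brass [214. 151.] 7 [0.515  0.2543 0.0194] min [0.51   0.2513 0.0159] max [0.5177 0.2569 0.0215]
```

```bash
python3 plan.py 0.536 0.215 0.10 114.8 13
```

```text
13 rows d [ 0.85  0.12 -0.  ] w [ 0.001  0.    -0.496] now [ 0.5198 -0.112   0.0982] hd 76.08
```

```bash
python3 -m crank '[{"dx":0.85,"dy":0.12,"dz":0,"wx":0,"wy":0,"wz":-0.496,"claw":38},{"dx":0.85,"dy":0.12,"dz":0,"wx":0,"wy":0,"wz":-0.496,"claw":38},{"dx":0.85,"dy":0.12,"dz":0,"wx":0,"wy":0,"wz":-0.496,"claw":38},{"dx":0.85,"dy":0.12,"dz":0,"wx":0,"wy":0,"wz":-0.496,"claw":38},{"dx":0.85,"dy":0.12,"dz":0,"wx":0,"wy":0,"wz":-0.496,"claw":38},{"dx":0.85,"dy":0.12,"dz":0,"wx":0,"wy":0,"wz":-0.496,"claw":38},{"dx":0.85,"dy":0.12,"dz":0,"wx":0,"wy":0,"wz":-0.496,"claw":38},{"dx":0.85,"dy":0.12,"dz":0,"wx":0,"wy":0,"wz":-0.496,"claw":38},{"dx":0.85,"dy":0.12,"dz":0,"wx":0,"wy":0,"wz":-0.496,"claw":38},{"dx":0.85,"dy":0.12,"dz":0,"wx":0,"wy":0,"wz":-0.496,"claw":38}]' |tail -2;  python3 -m crank '[{"dx":0.85,"dy":0.12,"dz":0,"wx":0,"wy":0,"wz":-0.496,"claw":38},{"dx":0.85,"dy":0.12,"dz":0,"wx":0,"wy":0,"wz":-0.496,"claw":38},{"dx":0.85,"dy":0.12,"dz":0,"wx":0,"wy":0,"wz":-0.496,"claw":38},{"dx":0,"dy":0,"dz":0,"wx":0,"wy":0,"wz":0,"claw":38},{"dx":0,"dy":0,"dz":0,"wx":0,"wy":0,"wz":0,"claw":38}]';python3 look.py f.png; python3 far.py; python3 plan.py 0.536 0.215 0.10 114.8 1
```

```text
opening: 0.0432
gripper_force: 81.5
clock: 8.52
position: [0.5436, 0.2147, 0.0981]
ee_rot: [[-0.419, 0.908, 0.001], [0.908, 0.419, -0.002], [-0.002, 0.0, -1.0]]
force: [0.1, -1.1, -1.0]
opening: 0.0426
gripper_force: 81.4
tcp [0.5439 0.2145 0.0984]
blue [253. 284.] 5953 top z 0.1296 rect [547.2 208.3] [43.2 35.1] 24.5 tool mid [-0.0181 -0.0006 -0.0302]
red [235. 337.] 129 top z 0.0332 rect [582.4  87.8] [8.6 2.4] 23.3 tool mid [-0.1312 -0.0175  0.0684]
brass [244. 140.] 257 top z 0.0223 rect [515.3 260.7] [13.2 13. ] 69.3 tool mid [ 0.0543 -0.0067  0.0775]
scene blue [265. 239.] 202 [0.6105 0.0801 0.1309] min [0.5921 0.0674 0.1221] max [0.6273 0.0926 0.1336]
scene blue [337. 281.] 90 [0.5377 0.2278 0.0996] min [0.5246 0.2119 0.0895] max [0.556  0.2372 0.1686]
scene blue [321. 290.] 9 [0.5693 0.214  0.0899] min [0.5675 0.2109 0.0881] max [0.574  0.226  0.1037]
scene red [274. 262.] 38 [0.5886 0.0787 0.0379] min [0.5828 0.0682 0.0318] max [0.5932 0.0891 0.0416]
scene red [268. 268.] 26 [0.609  0.0866 0.0378] min [0.6049 0.0779 0.0315] max [0.6136 0.0947 0.0397]
scene brass [353. 313.] 33 [0.5176 0.2615 0.0231] min [0.5129 0.2565 0.0183] max [0.5218 0.2658 0.0257]
side blue [262. 138.] 35 [0.602  0.0649 0.1301] min [0.5868 0.0565 0.1267] max [0.6167 0.0764 0.1315]
side brass [214. 151.] 8 [0.5144 0.2547 0.0196] min [0.5105 0.247  0.0178] max [0.5186 0.2618 0.0208]
1 rows d [ 0.13 -0.24 -0.03] w [ 0.016  0.019 -0.018] now [0.5443 0.2144 0.099 ] hd 114.69
```

View pics/f.png

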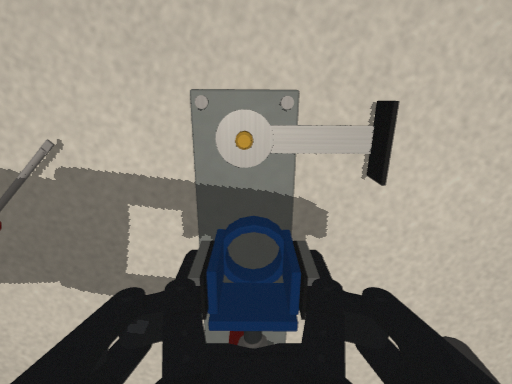

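Post at (244,140) is 54 mm ahead and 7 mm to the side. The lever lies right of it at (385,140) and is clear. I'll shift to bring the pin over the hole and stop just above it.

```bash
python3 -m crank '[{"dx":0.13,"dy":-0.22,"dz":0,"wx":0,"wy":0,"wz":-0.02,"claw":38},{"dx":0,"dy":0,"dz":0.5,"wx":0,"wy":0,"wz":0,"claw":38},{"dx":0,"dy":0,"dz":0.5,"wx":0,"wy":0,"wz":0,"claw":38},{"dx":0,"dy":0,"dz":0.2,"wx":0,"wy":0,"wz":0,"claw":38},{"dx":0,"dy":0,"dz":0,"wx":0,"wy":0,"wz":0,"claw":38},{"dx":0,"dy":0,"dz":0,"wx":0,"wy":0,"wz":0,"claw":38}]';python3 plan.py 0.5365 0.2153 0.06 114.8 1;python3 far.py; python3 look.py
python3 - <<'E'
from h import *
f=load('scene')['frame'][215:305,215:335];g=load('side')['frame'][130:190,190:290]
cv2.imwrite('pics/g.png',np.vstack([cv2.resize(f,(480,360),interpolation=2),cv2.resize(g,(480,240),interpolation=2)])[...,::-1])
E
```

```text
clock: 9.43
position: [0.5371, 0.2162, 0.0637]
ee_rot: [[-0.421, 0.907, 0.004], [0.907, 0.421, -0.001], [-0.002, 0.003, -1.0]]
force: [0.1, -0.3, -1.9]
opening: 0.0427
gripper_force: 81.3
1 rows d [-0.02 -0.03  0.12] w [0.029 0.02  0.015] now [0.5371 0.2162 0.0637] hd 114.89
scene blue [268. 250.] 207 [0.6056 0.0825 0.096 ] min [0.5858 0.0687 0.0858] max [0.6213 0.0944 0.0986]
scene blue [338. 290.] 82 [0.5278 0.2279 0.0645] min [0.5183 0.2128 0.0546] max [0.5489 0.2404 0.1341]
scene red [276. 263.] 28 [0.5868 0.0847 0.0383] min [0.582  0.0762 0.0309] max [0.5906 0.0893 0.0411]
scene red [271. 269.] 24 [0.6045 0.0925 0.0394] min [0.5926 0.0747 0.0181] max [0.6083 0.0967 0.041 ]
scene brass [353. 313.] 30 [0.5174 0.2613 0.023 ] min [0.5125 0.2561 0.0198] max [0.5214 0.2661 0.0254]
side blue [260. 149.] 35 [0.5939 0.0663 0.0952] min [0.5812 0.0594 0.0905] max [0.6102 0.0751 0.0966]
side brass [214. 151.] 7 [0.5143 0.2533 0.0204] min [0.5096 0.2504 0.0155] max [0.5179 0.2555 0.0223]
tcp [0.5372 0.2162 0.064 ]
blue [253. 283.] 5955 top z 0.0954 rect [540.7 209.7] [43.2 34.9] 24.2 tool mid [-0.0184  0.0001 -0.0305]
brass [250. 153.] 344 top z 0.0223 rect [515.  260.5] [13.4 13.1] 73.3 tool mid [ 0.0501 -0.0015  0.0431]
```

View pics/g.png

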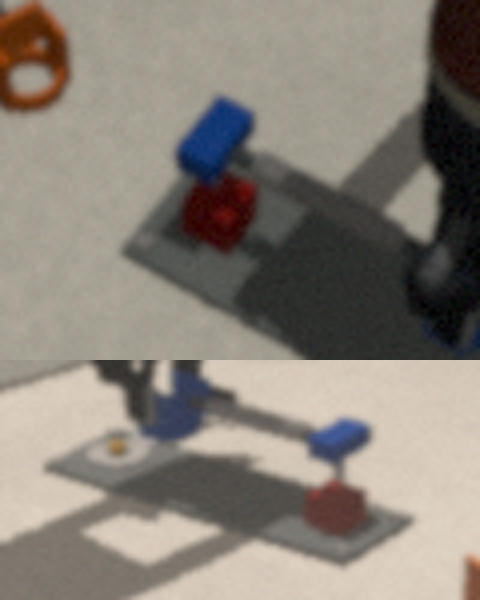

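The side crop shows the pin (340,470) hanging over the middle of the red block's top (337,490), so I'll lower it.

```bash
python3 -m crank '[{"dx":-0.02,"dy":-0.03,"dz":0.3,"wx":0.03,"wy":0.02,"wz":0,"claw":38},{"dx":0,"dy":0,"dz":0.3,"wx":0,"wy":0,"wz":0,"claw":38},{"dx":0,"dy":0,"dz":0,"wx":0,"wy":0,"wz":0,"claw":38}]' | grep -E "pos|force";python3 -m crank '[{"dx":0,"dy":0,"dz":0.3,"wx":0,"wy":0,"wz":0,"claw":38},{"dx":0,"dy":0,"dz":0.15,"wx":0,"wy":0,"wz":0,"claw":38},{"dx":0,"dy":0,"dz":0.1,"wx":0,"wy":0,"wz":0,"claw":38},{"dx":0,"dy":0,"dz":0,"wx":0,"wy":0,"wz":0,"claw":38}]';python3 far.py; python3 look.py
```

```text
position: [0.535, 0.2148, 0.0439]
force: [0.5, 0.2, -1.3]
gripper_force: 81.3
clock: 10.45
position: [0.536, 0.2151, 0.0286]
ee_rot: [[-0.421, 0.907, -0.001], [0.907, 0.421, -0.0], [0.0, -0.001, -1.0]]
force: [0.1, 0.8, -1.9]
opening: 0.0428
gripper_force: 81.3
scene blue [268. 259.] 212 [0.6042 0.0813 0.0604] min [0.5853 0.0677 0.0485] max [0.6203 0.0929 0.0632]
scene blue [337. 300.] 82 [0.5287 0.2282 0.0296] min [0.5167 0.213  0.0186] max [0.5464 0.2369 0.0961]
scene red [272. 269.] 16 [0.6024 0.0941 0.0382] min [0.5967 0.0891 0.0349] max [0.6072 0.0965 0.0403]
scene brass [353. 313.] 31 [0.5169 0.2612 0.0235] min [0.5126 0.2563 0.0183] max [0.5218 0.2664 0.027 ]
side blue [260. 158.] 35 [0.5933 0.0664 0.0593] min [0.5799 0.0565 0.0571] max [0.6116 0.0767 0.0622]
side brass [214. 151.] 9 [0.5152 0.2544 0.0192] min [0.5125 0.2492 0.0149] max [0.518  0.2624 0.0224]
tcp [0.5364 0.2152 0.0292]
blue [253. 283.] 6060 top z 0.0605 rect [539.8 209. ] [43.6 35.1] 24.6 tool mid [-0.0184  0.0005 -0.0304]
brass [252. 164.] 499 top z 0.0222 rect [515.1 260.4] [13.2 13.6] 8.5 tool mid [ 0.0504 -0.0002  0.0083]
```

```bash
python3 -m crank '[{"dx":0,"dy":0,"dz":0.08,"wx":0,"wy":0,"wz":0,"claw":38},{"dx":0,"dy":0,"dz":0,"wx":0,"wy":0,"wz":0,"claw":38}]' | grep -E "pos|force";python3 -m crank '[{"dx":0,"dy":0,"dz":0.08,"wx":0,"wy":0,"wz":0,"claw":38},{"dx":0,"dy":0,"dz":0,"wx":0,"wy":0,"wz":0,"claw":38}]'| grep -E "pos|force"; python3 look.py
```

```text
position: [0.5362, 0.2152, 0.0265]
force: [-0.1, 0.9, -0.3]
gripper_force: 81.3
position: [0.5366, 0.2152, 0.0246]
force: [-1.2, -0.0, 3.7]
gripper_force: 82.0
tcp [0.5366 0.2152 0.0246]
blue [253. 284.] 5953 top z 0.0562 rect [540.  209.1] [43.4 34.7] 24.3 tool mid [-0.0181  0.0003 -0.0306]
brass [251. 166.] 524 top z 0.0221 rect [515.3 260.5] [13.2 13.3] 70.5 tool mid [ 0.0504 -0.0006  0.0038]
```

The pin is home (contact +5 N). Next: lift 12 mm, stretch 48 mm, check, lower.

```bash
python3 -m crank '[{"dx":0,"dy":0,"dz":-0.2,"wx":0,"wy":0,"wz":0,"claw":38},{"dx":0,"dy":0,"dz":-0.22,"wx":0,"wy":0,"wz":0,"claw":38},{"dx":0,"dy":0,"dz":0,"wx":0,"wy":0,"wz":0,"claw":38}]' 110| grep -E "pos|force";python3 -m crank '[{"dx":0.4,"dy":0,"dz":0,"wx":0,"wy":0,"wz":0,"claw":38},{"dx":0.4,"dy":0,"dz":0,"wx":0,"wy":0,"wz":0,"claw":38},{"dx":0.4,"dy":0,"dz":0,"wx":0,"wy":0,"wz":0,"claw":38},{"dx":0.4,"dy":0,"dz":0,"wx":0,"wy":0,"wz":0,"claw":38},{"dx":0,"dy":0,"dz":0,"wx":0,"wy":0,"wz":0,"claw":38},{"dx":0,"dy":0,"dz":0,"wx":0,"wy":0,"wz":0,"claw":38}]'; python3 look.py i.png; python3 far.py;python3 plan.py 0.5153 0.2605 0.0365 114.8 1
```

```text
position: [0.5367, 0.2153, 0.0374]
force: [0.1, -0.3, -1.8]
gripper_force: 111.8
clock: 12.28
position: [0.5161, 0.2585, 0.0367]
ee_rot: [[-0.421, 0.907, -0.0], [0.907, 0.421, -0.001], [-0.001, -0.001, -1.0]]
force: [2.3, -4.9, -1.5]
opening: 0.0423
gripper_force: 111.8
tcp [0.5162 0.2583 0.0367]
blue [253. 283.] 6003 top z 0.068 rect [519.8 251.7] [43.6 35.3] 24.2 tool mid [-0.0183 -0.     -0.0304]
scene blue [271. 259.] 208 [0.6017 0.0886 0.0686] min [0.5814 0.0747 0.0567] max [0.6178 0.1005 0.0713]
scene blue [342. 297.] 6 [0.5357 0.2421 0.0705] min [0.531  0.2393 0.0682] max [0.5467 0.2528 0.0973]
scene blue [358. 311.] 43 [0.5105 0.2727 0.0369] min [0.5008 0.2595 0.0309] max [0.5251 0.2766 0.0396]
scene blue [342. 315.] 6 [0.5426 0.2564 0.0302] min [0.5409 0.2544 0.0254] max [0.5496 0.2655 0.0492]
side blue [258. 155.] 33 [0.5888 0.0729 0.0675] min [0.5759 0.0654 0.0651] max [0.6054 0.084  0.0702]
1 rows d [0.08 0.   0.01] w [-0.006  0.006  0.016] now [0.5163 0.2582 0.0367] hd 114.9
```

View pics/i.png

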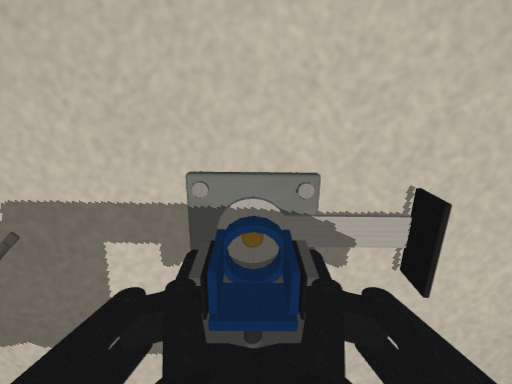

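The brass post shows at (253,240) inside the ring's bore, and by the numbers it is 2.5 mm ahead of the axis with no sideways offset. I'll lower the ring.

```bash
python3 -m crank '[{"dx":0,"dy":0,"dz":0.15,"wx":0,"wy":0,"wz":0,"claw":38},{"dx":0,"dy":0,"dz":0.12,"wx":0,"wy":0,"wz":0,"claw":38},{"dx":0,"dy":0,"dz":0,"wx":0,"wy":0,"wz":0,"claw":38}]'| grep -E "pos|force";python3 -m crank '[{"dx":0,"dy":0,"dz":0.1,"wx":0,"wy":0,"wz":0,"claw":38},{"dx":0,"dy":0,"dz":0.05,"wx":0,"wy":0,"wz":0,"claw":38},{"dx":0,"dy":0,"dz":0,"wx":0,"wy":0,"wz":0,"claw":38}]'| grep -E "pos|force"; python3 look.py; python3 far.py
```

```text
position: [0.5167, 0.2582, 0.0289]
force: [2.8, -5.0, 2.0]
gripper_force: 112.2
position: [0.5171, 0.2582, 0.0264]
force: [-3.7, -8.8, 14.5]
gripper_force: 114.2
tcp [0.5171 0.2582 0.0264]
blue [253. 283.] 6087 top z 0.0578 rect [520.7 251.9] [43.5 35.2] 24.0 tool mid [-0.0183  0.0005 -0.0305]
scene blue [271. 262.] 212 [0.6017 0.0888 0.0595] min [0.5818 0.0755 0.047 ] max [0.6183 0.1006 0.0627]
scene blue [341. 300.] 6 [0.5354 0.2416 0.0598] min [0.5338 0.2371 0.0534] max [0.5461 0.2515 0.0857]
scene blue [357. 315.] 38 [0.5168 0.2744 0.0261] min [0.503  0.2597 0.0191] max [0.5286 0.2776 0.0405]
side blue [258. 158.] 33 [0.5908 0.0751 0.0586] min [0.577  0.0668 0.0554] max [0.6075 0.0838 0.0608]
```

The ring top is at 58 mm, which is home height; if it were resting on the post it would be at 68 mm. I'll release it and look.

```bash
python3 -m crank '[{"dx":0,"dy":0,"dz":0,"wx":0,"wy":0,"wz":0,"claw":52},{"dx":0,"dy":0,"dz":0,"wx":0,"wy":0,"wz":0,"claw":70},{"dx":0,"dy":0,"dz":0,"wx":0,"wy":0,"wz":0,"claw":70},{"dx":0,"dy":0,"dz":-0.2,"wx":0,"wy":0,"wz":0,"claw":70},{"dx":0,"dy":0,"dz":-1,"wx":0,"wy":0,"wz":0,"claw":70},{"dx":0,"dy":0,"dz":-1,"wx":0,"wy":0,"wz":0,"claw":70},{"dx":0,"dy":0,"dz":-1,"wx":0,"wy":0,"wz":0,"claw":70},{"dx":0,"dy":0,"dz":-1,"wx":0,"wy":0,"wz":0,"claw":70},{"dx":0,"dy":0,"dz":0,"wx":0,"wy":0,"wz":0,"claw":70},{"dx":0,"dy":0,"dz":0,"wx":0,"wy":0,"wz":0,"claw":70}]'; python3 look.py j.png; python3 far.py
```

```text
clock: 14.58
position: [0.5156, 0.2586, 0.1494]
ee_rot: [[-0.421, 0.907, -0.002], [0.907, 0.421, -0.0], [0.0, -0.002, -1.0]]
force: [0.6, 0.3, 0.1]
opening: 0.0698
gripper_force: 0.0
tcp [0.5152 0.2585 0.1488]
blue [255. 208.] 1488 top z 0.0582 rect [522.7 248.4] [43.  34.2] 23.8 tool mid [-0.0233  0.0019  0.0917]
red [ 25. 271.] 1560 top z 0.0252 rect [323.5  55.6] [98.5 21.9] 69.3 tool mid [-0.0983 -0.2534  0.1262]
brass [255. 183.] 35 top z 0.0219 rect [514.6 263.9] [10.2  3.7] 17.8 tool mid [0.0051 0.003  0.1278]
scene blue [271. 262.] 209 [0.6015 0.0882 0.0593] min [0.5823 0.0747 0.0478] max [0.6177 0.1011 0.0628]
scene blue [347. 306.] 423 [0.5284 0.2484 0.0387] min [0.5025 0.2328 0.0184] max [0.5462 0.2708 0.0606]
side blue [258. 158.] 33 [0.5918 0.0746 0.0586] min [0.5764 0.0659 0.0551] max [0.6063 0.0852 0.0607]
```

View pics/j.png

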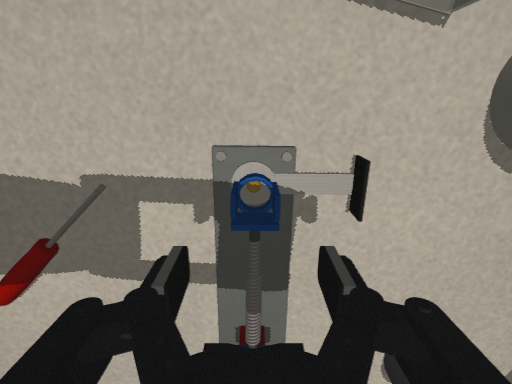

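Ring at (255,208) encloses the brass post at (255,183), with its top at home height. I'll check the hook end from above the block.

```bash
python3 plan.py 0.597 0.0845 0.15 114.8 7; python3 -m crank '[{"dx":-0.9,"dy":0,"dz":0,"wx":0,"wy":0,"wz":0,"claw":0},{"dx":-0.9,"dy":0,"dz":0,"wx":0,"wy":0,"wz":0,"claw":0},{"dx":-0.9,"dy":0,"dz":0,"wx":0,"wy":0,"wz":0,"claw":0},{"dx":-0.9,"dy":0,"dz":0,"wx":0,"wy":0,"wz":0,"claw":0},{"dx":-0.9,"dy":0,"dz":0,"wx":0,"wy":0,"wz":0,"claw":0},{"dx":-0.9,"dy":0,"dz":0,"wx":0,"wy":0,"wz":0,"claw":0},{"dx":-0.9,"dy":0,"dz":0,"wx":0,"wy":0,"wz":0,"claw":0},{"dx":0,"dy":0,"dz":0,"wx":0,"wy":0,"wz":0,"claw":0},{"dx":0,"dy":0,"dz":0,"wx":0,"wy":0,"wz":0,"claw":0}]' 30; python3 look.py k.png;python3 plan.py 0.597 0.0845 0.08 114.8 1; python3 -c "
from m import *
f=load('wrist');P=cloud(f).reshape(-1,3);hsv=cv2.cvtColor(f['frame'],cv2.COLOR_RGB2HSV)
q=P[(cv2.inRange(hsv,*C['blue']).ravel()>0)&(P[:,2]<.075)]
for n,a in(('hook',q[q[:,1]<.13]),('ring',q[q[:,1]>.2])): 
  if len(a)>20:
    t=a[a[:,2]>.05]; print(n,len(a),np.percentile(t[:,2],[10,50,90]).round(4))
q=P[(cv2.inRange(hsv,*C['red']).ravel()>0)&(abs(P[:,0]-.6)<.03)&(abs(P[:,1]-.08)<.03)];print('red',len(q),np.percentile(q[:,2],[50,90,97]))"
```

```text
7 rows d [-0.92  0.01 -0.01] w [-0.005 -0.001  0.002] now [0.5151 0.2584 0.1485] hd 114.89
clock: 15.85
position: [0.5949, 0.0877, 0.1492]
ee_rot: [[-0.421, 0.907, -0.002], [0.907, 0.421, 0.0], [0.001, -0.002, -1.0]]
force: [-0.4, 0.1, -0.3]
opening: 0.0001
gripper_force: 0.0
tcp [0.5949 0.088  0.1494]
blue [252. 201.] 1105 top z 0.0593 rect [595.6  84.8] [42.6 23.2] 24.2 tool mid [-0.0027 -0.0006  0.0914]
red [ 5. 68.] 207 top z 0.0192 rect [348.1  89.7] [ 7.2 21. ] 3.5 tool mid [ 0.1091 -0.2212  0.1336]
1 rows d [-0.14  0.02  2.31] w [-0.017 -0.01   0.019] now [0.5949 0.088  0.1494] hd 114.91
hook 1099 [0.0561 0.0579 0.0588]
red 48 [0.03645317 0.03770554 0.03790781]
```

View pics/k.png

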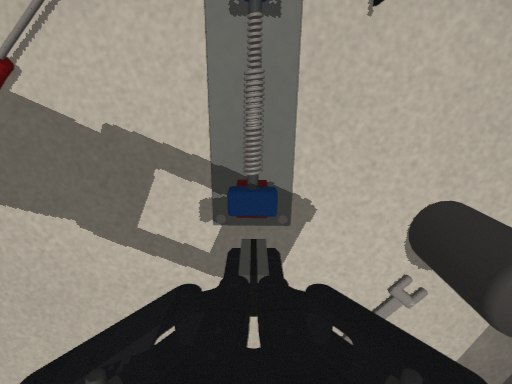

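The blue crossbar at (252,200) lies on the red block with its top at 57.9 mm (58 mm is home), and the coil runs straight to the ring. The arm is clear of everything, so I'm handing in.

```bash
python3 -c "
from rig import r
print(r.close_job())"
```

```text
the job is handed in; nothing more can be done
None
```

The blue spring is fitted and the job is handed in at about 16 s: the pin went into the red block's hole first, and then the ring went down over the brass post; the last measured heights matched home at both ends.

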